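# Inspect a glazed brick slip through a loupe

## Task

Lift the loose steel cover off the inspection tray and set it down (not drop it) flat, handle up, on the bare bench clear of the stand. Then pick up the loupe by its handle and hold it level over the glazed brick slip in the tray, the lens centred over the middle of the slip and at the same height as the brass pointer on the post. Finish while still holding the loupe there in the air, still and touching nothing but the gripper; do not move the slip, the pointer, the tin, the brush or the stack of slips.

Things in the scene. Friction and masses are not known exactly. Their poses are not given: they have to be found in the camera images.
- tray_centre (a point): Fixed inspection stand: an open steel tray 90 (x) x 130 (y) mm, its rim 34 mm above the bench, on a grey base plate 210 x 150 x 4 mm (reaching 70 mm behind and 140 mm ahead of the tray centre along x, 75 mm each way along y). This point is the middle of the tray at rim height. The stand's x axis points from the tray to the focus post, a thin upright steel rod (radius 5 mm, top 175 mm above the bench) 115 mm from the tray centre. The cover lies on the tray at the start.
- pointer_tip (a point): Tip of the brass pointer, a bar 8 mm wide and 4 mm thick on a collar (radius 12 mm) that is clamped by friction on the focus post; the bar points to the tray (stand's -x) and this point is at its end, half-way through its thickness, 40 mm from the post's axis, 75 mm from the tray centre. Its height marks where the lens belongs; it differs from case to case, 95 to 150 mm above the bench. z is up.
- cover_grip (a point): Loose steel cover, 102 (x) x 142 (y) mm, about 0.18 kg, lying on the tray rim; a skirt hangs 8 mm down outside the tray walls with about 3 mm play, so lift it straight up. On top stands a wooden rib handle 60 mm long (x), 14 mm thick (y), 36 mm high. This point is the centre of the rib: 18 mm above the cover's upper face and 30 mm above the skirt's lower edge (so 30 mm above the bench when the cover lies flat on it). z is up.
- slip_centre (a point): The part to inspect: a small glazed brick slip, 30 (x) x 60 (y) x 12 mm, lying loose on the tray floor under the cover, white cracked glaze upward. This point is its centre.
- lens_centre (a point): Centre of the loupe's lens. The loupe lies flat on the bench: a black ring, outer diameter 68 mm, 12 mm high, with a clear lens; this point is 6 mm above its underside. The straight wooden handle points along -x of the loupe. z is the lens axis (vertical when level).
- loupe_handle (a point): Place to hold the loupe, close to its balance point: in the handle, 73 mm from the lens centre along the loupe's -x, 10 mm above the underside. The handle is 16 mm wide (y), 20 mm high and reaches from 44 to 140 mm from the lens centre. The loupe weighs about 0.12 kg.
- tin: Bystander: closed white round tin, 66 mm diameter, 40 mm high, standing on the bench on the other side of the stand from the loupe (the two sides differ from case to case); origin at the centre of its underside. Between the tin and the stand the bench is free.
- brush: Bystander: brush about 200 mm long lying at the far side of the bench; origin on the bench under its middle.
- stack: Bystander: stack of three brick slips, 60 x 170 mm, 48 mm high, at the far side of the bench; origin at the centre of its underside.
Mind the look-alikes: they are no part of the job. What is shaped like the part that bears lens_centre but orange or pink is not meant. Of the things shaped like the part that bears cover_grip, the bare steel one is meant.

How it is judged:
On the way, in this order (a step that is already met when the one before it is completed fails the run):
1. the cover lies flat on the bench, let go, clear of the stand (height (world z) of cover_grip below 0.036 m and angle between cover_grip's own z axis and vertical below 0.1 rad and horizontal distance between cover_grip and tray_centre above 0.11 m and contact force between cover and the fingers below 0.05 N and linear speed of cover below 0.02 m/s), for 0.2 s.
2. the loupe is held level over the slip at the pointer's height (horizontal distance between lens_centre and slip_centre below 0.012 m and z of lens_centre in the frame of pointer_tip between -0.008 and 0.008 m and angle between lens_centre's own z axis and vertical below 0.14 rad and linear speed of loupe below 0.03 m/s and contact force between loupe and the fingers above 0.5 N and contact force between loupe and stand below 0.1 N and contact force between loupe and cover below 0.1 N), for 0.2 s.
At the end, for the whole second after the job is handed in: The loupe is held by the gripper alone, still, its lens within 12 mm (horizontally) of the slip's centre and within 8 mm of the pointer's height, level within 8 degrees; the cover lies flat on the bench, handle up, let go and at rest, its centre more than 110 mm from the tray's (all of step 1 and all of step 2); the arm keeps its last pose, push and grip.
It fails at once if the cover is dropped (linear speed of cover above 0.7 m/s and contact force between cover and the fingers below 0.05 N).
It fails at once if the slip is moved (distance of slip_centre from where it was at the start of the episode above 0.01 m).
It fails at once if the pointer is moved (distance of pointer_tip from where it was at the start of the episode above 0.006 m).
It fails at once if a bystander is moved (distance of any of tin, brush, stack from where it was at the start of the episode above 0.03 m).
It also fails if it takes over 64 s, if anything falls off the work surface, if the arm or the gripper's body presses on something with over 40 N, if the wrist force passes 120 N, or if a joint passes its speed limit or range.

## Robot

A 7-joint arm with a two-finger parallel gripper is mounted at the origin on the work surface. World frame = base frame: x ahead of the robot, y to its left, z up, the work surface at z = 0. Lengths are in m, angles in rad, forces in N, time in s.
With the tool pointing down it reaches from about 0.425 to 0.825 m from the base axis. Payload 3.6 kg.
Tool frame: the origin (TCP) lies between the finger pads; the fingertips stand env.finger_overhang ahead of it and the grasp point (between the pads) lies 5 mm behind it (env.finger_overhang is the distance from the TCP to the fingertips, in m); z points along the fingers, y is the direction in which the jaws open and shut (so a half turn about z gives the same grasp; the last joint's range is limited). The gripper opens to 93 mm and grips with 3 to 60 N. Pads are 15 mm wide; open, the fingers measure 128 mm over their backs; the gripper's body (75 mm by 188 mm) begins 65 mm behind the grasp point.
Start: joints at [-1.276, 0.615, -0.013, 1.423, 0.008, 1.103, -0.04], TCP at [0.205, 0.617, 0.233] pointing down, gripper open.
Joint ranges: [-3.12, 3.12], [-0.3, 2.06], [-1.34, 1.32], [0.26, 2.42], [-1.36, 4.5], [0.01, 1.98], [-2.84, 2.84]. Speed limits (rad/s): [2.79, 2.79, 3.14, 3.14, 3.14, 3.14, 3.14].

## Interface

Orientations are given as a unit quaternion [w, x, y, z].
In Python, from bench import env, vision gives the robot as it stands.
- The arm moves only by the shell command python3 -m pendant 'ROWS'. ROWS is a JSON object of lists of equal length, an entry for each row: "travel": the shift along the tool's x, y, z in m, a list of three; "dr": the turn, a rotation vector about the tool's x, y, z in degrees, a list of three; "jaw": the closure, from 0 (fully open) to 1 (shut). In form: {"travel": [[x, y, z], ...], "dr": [[wx, wy, wz], ...], "jaw": [jaw, ...]}. A call has 1 to 10 rows; each row shifts and turns the commanded pose from where the row before left it, along the tool's axes as they then stand; what a row does not reach is not made up. A row lasts 1/12 s, in which the tool goes at most 41.7 mm and 7.16 degrees, less where a joint would pass 70% of its speed; a pose out of reach is approached as far as the arm can. A call with a gripper value outside its range is refused whole. The fingers move at their own pace and stop on an object; the grip force is fixed at half the most. Time passes only in rows, so rows that do not move let the fingers close. It gives the time, the measured TCP pose, the force and the opening at its end, in the units of the state.
- env.get_obs(): the state, without advancing time (a new reading comes with each control period).
- vision.snapshot(name): name is "scene" or "top" or "wrist"; returns a dict with "color" (420x560x3 uint8, blue, green, red), "intrinsics" (3x3 intrinsics, pixels), "T" (4x4, takes a point from camera to world coordinates). Camera axes: x right, y down, z forward; pixel columns grow to the right and rows downward; lengths in m; the calibration is good to about 2 mm. The wrist camera is an equidistant fisheye: a pixel r from the principal point sees the ray r / f radians off the axis. A picture is of the moment at which its call begins. There is no depth.
- env.hand_in(): hands the job in, once; it reports no verdict.
The state is a dict: "clock": time; "q": joint angles; "qd": joint speeds; "joint_efforts": joint torques, N m; "eef_pos": TCP position; "eef_rot": TCP orientation; "wrist_force": force on the tool from outside, world axes, zero at the start; "moment": the same for the moment, N m; "width": opening from 0.0 (shut) to 1.0 (fully open).
Only numpy, scipy, OpenCV 4.12 (cv2) and the standard library are available. Lean on these libraries where they do the work, as an engineer would, in place of code of your own. Each camera call takes 0.05 s, during which the arm holds its last target. There are 200 camera calls.

## Working session

There is one attempt and no reset: what is moved stays moved. The work goes in short steps, Python scripts to look and compute and a shell command to move; the robot and the scene stay as the last step left them, time stands still between calls to the robot, and variables do not carry over. Pictures are saved under pics/ and viewed, about 8 in all and at most 12, crops included, and the job is handed in when it is done.

```bash
mkdir -p pics
cat > h.py <<'E'
import numpy as np, cv2
from bench import env, vision
from scipy.spatial.transform import Rotation as R
def snap(n,f):
    s=vision.snapshot(n); cv2.imwrite('pics/'+f+'.png',s['color']); np.savez('pics/'+f+'.npz',K=s['intrinsics'],T=s['T']); return s
def px(f,u,v,z,fish=False):
    d=np.load('pics/'+f+'.npz');K,T=d['K'],d['T']
    a=np.array([(u-K[0,2])/K[0,0],(v-K[1,2])/K[1,1]])
    if fish:
        r=np.linalg.norm(a); ray=np.r_[a/max(r,1e-9)*np.sin(r),np.cos(r)]
    else: ray=np.r_[a,1]
    w=T[:3,:3]@ray; o=T[:3,3]; return o+w*(z-o[2])/w[2]
def proj(f,p,fish=False):
    d=np.load('pics/'+f+'.npz');K,T=d['K'],d['T']
    c=T[:3,:3].T@(np.array(p)-T[:3,3])
    if fish:
        n=np.hypot(c[0],c[1]);th=np.arctan2(n,c[2]); a=c[:2]/n*th
    else: a=c[:2]/c[2]
    return np.array([a[0]*K[0,0]+K[0,2],a[1]*K[1,1]+K[1,2]])
def rt():
    o=env.get_obs();w,x,y,z=o['eef_rot'];return np.array(o['eef_pos']),R.from_quat([x,y,z,w])
E
python3 - <<'E'
from h import *
a=snap('top','top0');b=snap('scene','sc0')
for f in('top0','sc0'):
    d=np.load(f'pics/{f}.npz');print(d['K'].round(1),d['T'].round(3))
o=env.get_obs();print(o,env.finger_overhang,rt()[1].as_matrix().round(3))
E
```

```text
[[385.5   0.  280.6]
 [  0.  385.5 205.2]
 [  0.    0.    1. ]] [[ 0.005 -0.993  0.117  0.373]
 [-1.    -0.002  0.026 -0.052]
 [-0.026 -0.117 -0.993  1.14 ]
 [ 0.     0.     0.     1.   ]]
[[433.2   0.  277. ]
 [  0.  433.2 207.4]
 [  0.    0.    1. ]] [[ 0.627  0.542 -0.56   1.204]
 [ 0.779 -0.419  0.466 -0.622]
 [ 0.018 -0.728 -0.685  0.972]
 [ 0.     0.     0.     1.   ]]
{'clock': 0.1, 'q': array([-1.27649518,  0.6158007 , -0.01261381,  1.42472438,  0.00813155,
        1.10337089, -0.04038039]), 'qd': array([ 0.00038409, -0.0032934 , -0.00152102, -0.00553118, -0.00043347,
       -0.0010947 , -0.00056494]), 'joint_efforts': array([ 8.79627805e-04, -4.60042405e+01,  2.10292535e-01, -1.66245174e+01,
       -6.11008890e-02,  1.69142248e-02,  8.39539553e-05]), 'eef_pos': array([0.20475018, 0.61620743, 0.23161586]), 'eef_rot': array([-1.52039622e-04,  1.59665659e-01,  9.87170507e-01, -1.11599190e-03]), 'wrist_force': array([-0.46899313,  0.05527792, -0.08497047]), 'moment': array([-0.00914882, -0.00331785, -0.00201674]), 'width': 0.9984644064296434} 0.014 [[-0.949  0.315 -0.001]
 [ 0.315  0.949 -0.002]
 [-0.    -0.002 -1.   ]]
```

View pics/top0.png

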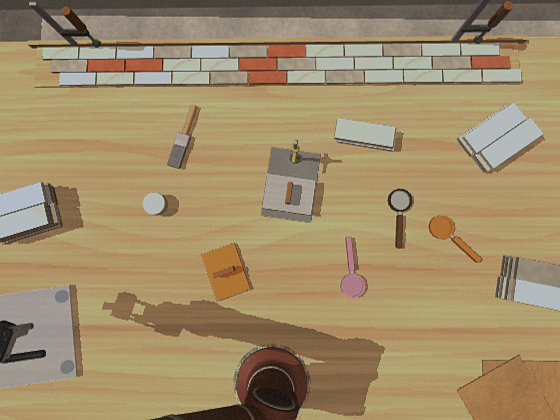

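View pics/sc0.png

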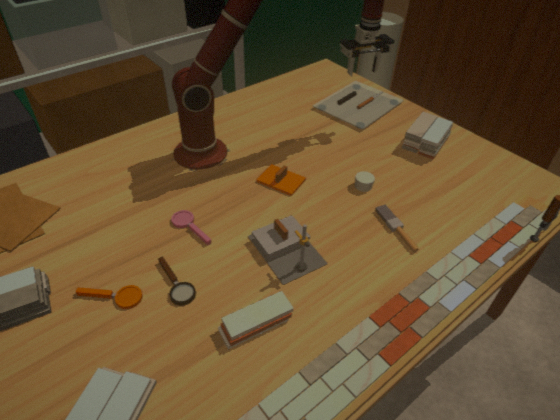

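Top view: the bare steel cover sits on the tray at (290,193). The orange cover at (226,271) is a look-alike. The black loupe is at (400,200) with its handle toward the robot; the orange (442,228) and pink (353,285) ones are look-alikes. The tin is at (154,204), the brush at (183,140) and the stack at (365,134). I'll confirm with one enlarged crop.

Run:
```python
from h import *
a=cv2.imread('pics/top0.png')[120:260,250:430]
b=cv2.imread('pics/sc0.png')[205:315,150:340]
a=cv2.resize(a,None,fx=4,fy=4,interpolation=cv2.INTER_CUBIC)
cv2.imwrite('pics/c1.png',a)
b=cv2.resize(b,None,fx=4,fy=4,interpolation=cv2.INTER_CUBIC);cv2.imwrite('pics/c2.png',b)
```

```text
(no output)
```

View pics/c1.png

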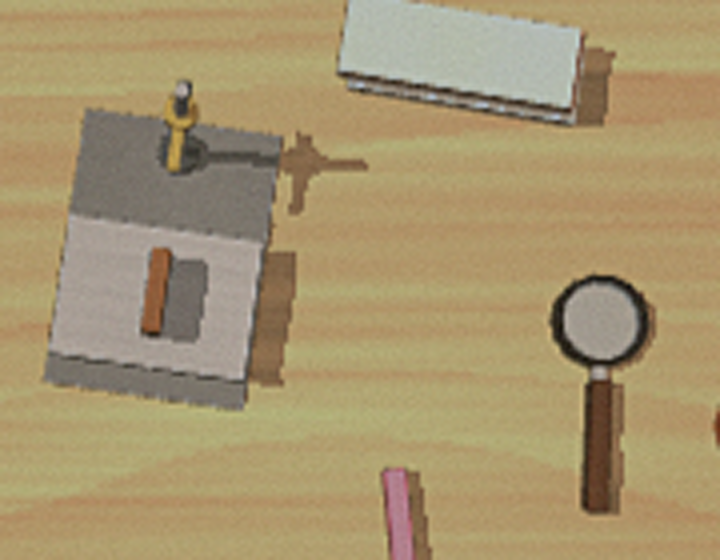

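View pics/c2.png

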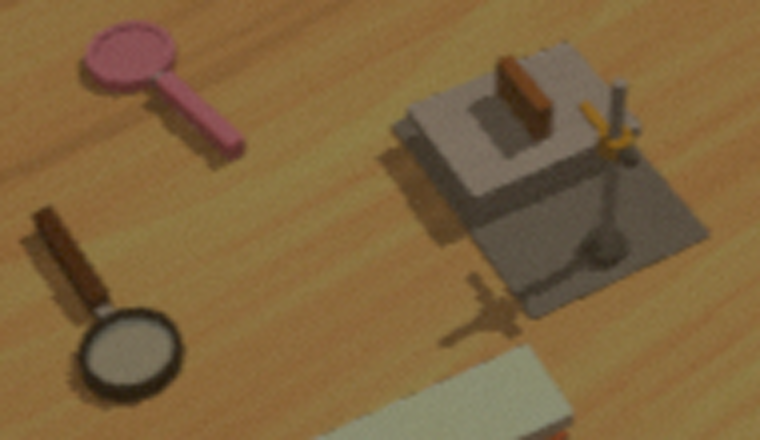

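```bash
cat >> h.py <<'E'
def tri(obs):
    A=np.zeros((3,3));b=np.zeros(3);L=[]
    for f,u,v,fi in obs:
        p0=px(f,u,v,0,fi);o=np.load('pics/'+f+'.npz')['T'][:3,3];w=(p0-o)/np.linalg.norm(p0-o)
        M=np.eye(3)-np.outer(w,w);A+=M;b+=M@o;L.append((o,w))
    x=np.linalg.solve(A,b);return x,[np.linalg.norm((np.eye(3)-np.outer(w,w))@(x-o)) for o,w in L]
E
python3 - <<'E'
from h import *
t=lambda x,y:('top0',250+(x+.5)/4-.5,120+(y+.5)/4-.5)
s=lambda x,y:('sc0',150+(x+.5)/4-.5,205+(y+.5)/4-.5)
P=lambda l,z,g=t:np.array([px(*g(*q),z)[:2] for q in l])
b=P([(88,108),(282,137),(243,408),(45,381)],.004);print('base',b.round(3),[np.linalg.norm(b[i]-b[i-1]).round(3) for i in range(4)])
ax=(b[0]+b[1]-b[2]-b[3]);yaw=np.arctan2(ax[1],ax[0]);e=ax/np.linalg.norm(ax);print('yaw',yaw,'tray',b.mean(0)-.035*e)
c=P([(70,213),(268,240),(250,379),(52,352)],.038);print('cover',c.mean(0),[np.linalg.norm(c[i]-c[i-1]).round(3) for i in range(4)])
r=P([(150,248),(173,249),(163,335),(140,334)],.074);print('rib',r.mean(0),np.linalg.norm(r[0]-r[3]),np.linalg.norm(r[0]-r[1]))
l=P([(601,320)],.012);h=P([(597,513)],.012);print('lens',l,'handle end',h,np.linalg.norm(l-h))
print('lens sc',P([(130,352)],.012,s))
for n,a,c2 in(('tip',(175,172),(586,106)),('posttop',(184,86),(619,84)),('ribend far',(162,248),(541,103))):
    print(n,tri([t(*a)+(0,),s(*c2)+(0,)]))
print('tin',px('top0',154,204,.04),'orange',px('top0',226,271,.03),'pinkend',px('top0',350,238,.02))
E
```

```text
base [[ 0.685  0.006]
 [ 0.662 -0.141]
 [ 0.458 -0.11 ]
 [ 0.477  0.036]] [np.float64(0.209), np.float64(0.148), np.float64(0.206), np.float64(0.148)]
yaw -0.14595244509350855 tray [ 0.53587706 -0.04721373]
cover [ 0.53639643 -0.04898504] [np.float64(0.103), np.float64(0.145), np.float64(0.102), np.float64(0.144)]
rib [ 0.5340369  -0.04680432] 0.06113387337827253 0.016132066229225202
lens [[ 0.52250335 -0.37190573]] handle end [[ 0.38201587 -0.3646535 ]] 0.14067454282786948
lens sc [[ 0.52259311 -0.37616011]]
tip (array([ 0.60977607, -0.05862557,  0.1166427 ]), [np.float64(0.000893780801708328), np.float64(0.0008937808017083507)])
posttop (array([ 0.65062427, -0.06605129,  0.17625802]), [np.float64(0.0017498344006402606), np.float64(0.0017498344006403872)])
ribend far (array([ 0.56245023, -0.05292011,  0.07742317]), [np.float64(0.00286876906174661), np.float64(0.002868769061746695)])
tin [0.50505323 0.34394469 0.04      ] orange [0.31405521 0.13191196 0.03      ] pinkend [ 0.40962377 -0.22341626  0.02      ]
```

```bash
python3 -m pendant '{"travel":[[-0.026,-0.026,0],[-0.026,-0.026,0],[-0.026,-0.026,0],[-0.026,-0.026,0],[-0.026,-0.026,0],[-0.026,-0.026,0],[-0.026,-0.026,0],[-0.026,-0.026,0],[-0.026,-0.026,0],[-0.026,-0.026,0]],"dr":[[0,0,0],[0,0,0],[0,0,0],[0,0,0],[0,0,0],[0,0,0],[0,0,0],[0,0,0],[0,0,0],[0,0,0]],"jaw":[0,0,0,0,0,0,0,0,0,0]}' && python3 -m pendant '{"travel":[[-0.026,-0.026,0],[-0.026,-0.026,0],[-0.026,-0.026,0],[-0.026,-0.026,0],[-0.026,-0.026,0],[-0.026,-0.026,0],[-0.026,-0.026,0],[-0.026,-0.026,0],[0,0,0],[0,0,0]],"dr":[[0,0,0],[0,0,0],[0,0,0],[0,0,0],[0,0,0],[0,0,0],[0,0,-5],[0,0,-5],[0,0,0],[0,0,0]],"jaw":[0,0,0,0,0,0,0,0,0,0]}'
cat >> h.py <<'E'
def go(target,yaw=None,n=None):
    "shift in tool axes from the measured pose to target (after turning upright with tool y at angle yaw)"
    p,r=rt(); M=r.as_matrix(); print('pos',p.round(4),'rot',M.round(3).tolist())
    print('tool shift',(M.T@(np.array(target)-p)).round(4))
    if yaw is not None:
        y=np.array([-np.sin(yaw),np.cos(yaw),0]); z=np.array([0,0,-1.]); x=np.cross(y,z); G=np.c_[x,y,z]
        print('turn',np.degrees(R.from_matrix(M.T@G).as_rotvec()).round(2),'shift after turn',(G.T@(np.array(target)-p)).round(4))
E
python3 - <<'E'
from h import *
snap('wrist','w1');go([.535,-.048,.058],-.146)
d=np.load('pics/w1.npz');print(d['K'],d['T'].round(3))
im=cv2.imread('pics/w1.png');cv2.imwrite('pics/w1b.png',cv2.resize(im,None,fx=1.4,fy=1.4))
E
```

```text
clock: 0.93
eef_pos: [0.37, 0.2862, 0.2325]
eef_rot: [-0.0, 0.16, 0.987, -0.0]
wrist_force: [1.3, 0.5, -0.5]
width: 1.001
clock: 1.77
eef_pos: [0.5047, 0.0239, 0.2321]
eef_rot: [-0.0, 0.076, 0.997, -0.0]
wrist_force: [0.1, -0.2, 0.5]
width: 0.998
pos [0.504  0.0263 0.2321] rot [[-0.989, 0.148, -0.002], [0.148, 0.989, 0.0], [0.002, 0.0, -1.0]]
tool shift [-0.042 -0.069  0.174]
turn [ 0.01 -0.09 -0.15] shift after turn [-0.0415 -0.069   0.1741]
[[325.1922621    0.         276.16651431]
 [  0.         325.1922621  212.55993382]
 [  0.           0.           1.        ]] [[ 0.152  0.955  0.256  0.434]
 [ 0.988 -0.147 -0.04   0.035]
 [-0.001  0.259 -0.966  0.385]
 [ 0.     0.     0.     1.   ]]
```

View pics/w1b.png

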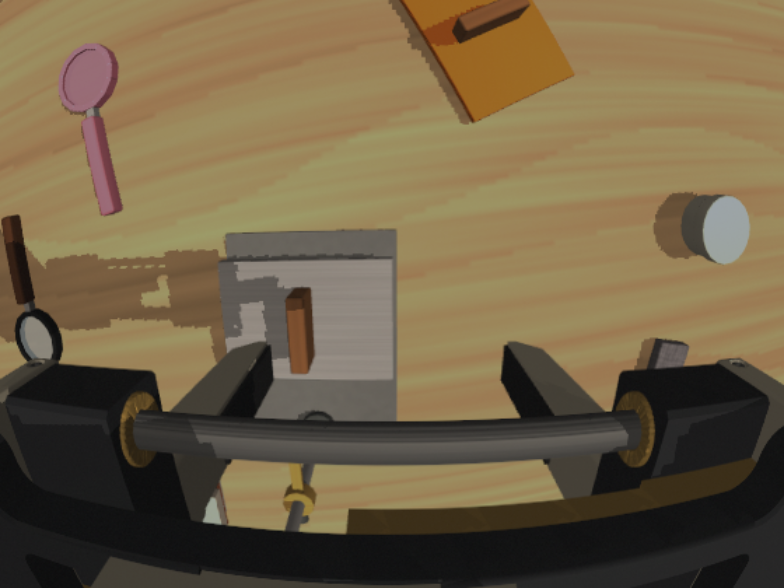

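Wrist view: steel cover with its rib at (300,335), pointer at (298,495), all aligned with the jaws. I'll check the predicted rib corners against it.

Run:
```python
from h import *
c=np.array([.535,-.048]);a=-.146;e=np.array([np.cos(a),np.sin(a)]);n=np.array([-e[1],e[0]])
for i in(-1,1):
  for j in(-1,1):
    q=c+e*.030*i+n*.007*j; print(i,j,(1.4*proj('w1',[*q,.074],True)).round(0),'cov',(1.4*proj('w1',[*(c+e*.051*i+n*.071*j),.038],True)).round(0))
```

```text
-1 -1 [284. 296.] cov [216. 260.]
-1 1 [303. 296.] cov [392. 257.]
1 -1 [290. 373.] cov [229. 376.]
1 1 [308. 373.] cov [392. 378.]
```

```bash
python3 -m pendant '{"travel":[[-0.014,-0.023,0],[-0.014,-0.023,0],[-0.0135,-0.022,0],[0,0,0.03],[0,0,0.03],[0,0,0.03],[0,0,0.03],[0,0,0.03],[0,0,0.015],[0,0,0.008]],"dr":[[0,0,0],[0,0,0],[0,0,0],[0,0,0],[0,0,0],[0,0,0],[0,0,0],[0,0,0],[0,0,0],[0,0,0]],"jaw":[0,0,0,0,0,0,0,0,0,0]}' && python3 -m pendant '{"travel":[[0,0,0],[0,0,0],[0,0,0],[0,0,0],[0,0,0],[0,0,0],[0,0,0],[0,0,0],[0,0,0],[0,0,0]],"dr":[[0,0,0],[0,0,0],[0,0,0],[0,0,0],[0,0,0],[0,0,0],[0,0,0],[0,0,0],[0,0,0],[0,0,0]],"jaw":[0,0,0,0.5,0.6,0.7,0.8,0.9,1,1]}'
```

```text
clock: 2.65
eef_pos: [0.5334, -0.0438, 0.0572]
eef_rot: [-0.003, 0.071, 0.997, 0.001]
wrist_force: [-0.3, 0.3, -0.5]
width: 0.999
clock: 3.48
eef_pos: [0.5355, -0.0467, 0.0597]
eef_rot: [-0.0, 0.073, 0.997, -0.0]
wrist_force: [0.0, -0.3, -0.2]
width: 0.544
```

```bash
python3 -m pendant '{"travel":[[0,0,0],[0,0,0],[0,0,0],[0,0,0],[0,0,0],[0,0,0],[0,0,0],[0,0,0],[0,0,0],[0,0,0]],"dr":[[0,0,0],[0,0,0],[0,0,0],[0,0,0],[0,0,0],[0,0,0],[0,0,0],[0,0,0],[0,0,0],[0,0,0]],"jaw":[1,1,1,1,1,1,1,1,1,1]}'
```

```text
clock: 4.32
eef_pos: [0.5354, -0.0469, 0.0596]
eef_rot: [-0.0, 0.073, 0.997, -0.0]
wrist_force: [1.0, -1.0, -0.9]
width: 0.145
```

```bash
python3 -m pendant '{"travel":[[0,0,-0.003],[0,0,-0.005],[0,0,-0.005],[0,0,-0.008],[0,0,-0.01],[0,0,-0.015],[0,0,-0.015],[0,0,-0.005],[0,0,0],[0,0,0]],"dr":[[0,0,0],[0,0,0],[0,0,0],[0,0,0],[0,0,0],[0,0,0],[0,0,0],[0,0,0],[0,0,0],[0,0,0]],"jaw":[1,1,1,1,1,1,1,1,1,1]}'
python3 - <<'E'
from h import *
p,_=rt();e=np.array([np.cos(-.146),np.sin(-.146),0]);n=np.array([-e[1],e[0],0])
go(p+n*.215-.01*e,-.146)
E
```

```text
clock: 5.15
eef_pos: [0.5354, -0.0466, 0.126]
eef_rot: [0.0, 0.073, 0.997, 0.0]
wrist_force: [-0.5, -0.9, -2.2]
width: 0.146
pos [ 0.5354 -0.0466  0.126 ] rot [[-0.989, 0.146, 0.0], [0.146, 0.989, -0.0], [-0.0, 0.0, -1.0]]
tool shift [0.01  0.215 0.   ]
turn [ 0.    0.03 -0.01] shift after turn [0.01  0.215 0.   ]
```

```bash
python3 -m pendant '{"travel":[[0.001,0.01,0],[0.001,0.02,0],[0.001,0.025,0],[0.001,0.03,0],[0.001,0.03,0],[0.001,0.03,0],[0.001,0.03,0],[0.001,0.025,0],[0.001,0.01,0],[0.001,0.005,0]],"dr":[[0,0,0],[0,0,0],[0,0,0],[0,0,0],[0,0,0],[0,0,0],[0,0,0],[0,0,0],[0,0,0],[0,0,0]],"jaw":[1,1,1,1,1,1,1,1,1,1]}' && python3 -m pendant '{"travel":[[0,0,0.015],[0,0,0.02],[0,0,0.02],[0,0,0.015],[0,0,0.01],[0,0,0.005],[0,0,0.003],[0,0,0.002],[0,0,0],[0,0,0]],"dr":[[0,0,0],[0,0,0],[0,0,0],[0,0,0],[0,0,0],[0,0,0],[0,0,0],[0,0,0],[0,0,0],[0,0,0]],"jaw":[1,1,1,1,1,1,1,1,1,1]}'
python3 - <<'E'
from h import *
snap('scene','sc1')
cv2.imwrite('pics/sc1c.png',cv2.resize(cv2.imread('pics/sc1.png')[130:300,200:430],None,fx=3,fy=3,interpolation=cv2.INTER_CUBIC))
E
```

```text
clock: 5.98
eef_pos: [0.5557, 0.1707, 0.1246]
eef_rot: [-0.001, 0.071, 0.997, 0.0]
wrist_force: [0.3, -0.0, -2.2]
width: 0.151
clock: 6.82
eef_pos: [0.5574, 0.1675, 0.0364]
eef_rot: [0.001, 0.073, 0.997, 0.0]
wrist_force: [0.4, 0.0, -2.4]
width: 0.148
```

View pics/sc1c.png

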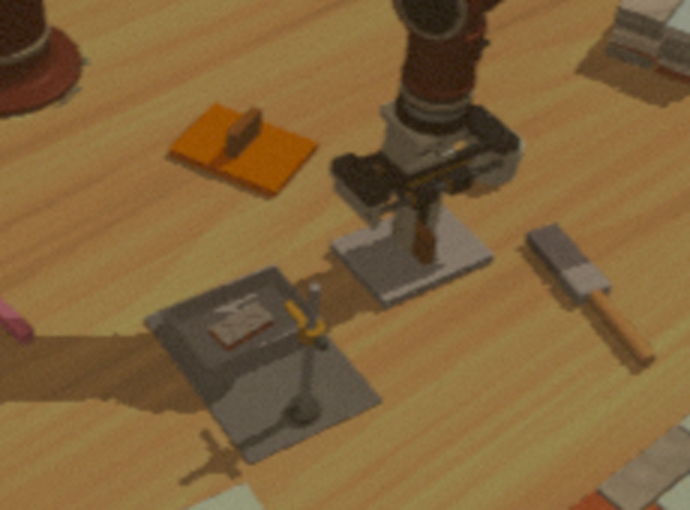

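The cover hangs level in the gripper at crop (412,258), just above the bench and clear of everything. The slip lies in the tray at (240,325). I'll lower the last 2 to 3 mm, watching the force.

```bash
python3 -m pendant '{"travel":[[0,0,0.001],[0,0,0.001],[0,0,0.001],[0,0,0],[0,0,0]],"dr":[[0,0,0],[0,0,0],[0,0,0],[0,0,0],[0,0,0]],"jaw":[1,1,1,1,1]}'
```

```text
clock: 7.28
eef_pos: [0.5572, 0.1677, 0.0336]
eef_rot: [0.0, 0.073, 0.997, 0.0]
wrist_force: [-1.2, 0.1, 6.0]
width: 0.147
```

```bash
python3 -m pendant '{"travel":[[0,0,0],[0,0,0],[0,0,0],[0,0,0],[0,0,0],[0,0,0],[0,0,0],[0,0,0],[0,0,0],[0,0,0]],"dr":[[0,0,0],[0,0,0],[0,0,0],[0,0,0],[0,0,0],[0,0,0],[0,0,0],[0,0,0],[0,0,0],[0,0,0]],"jaw":[0.8,0.7,0.5,0.4,0.4,0.4,0.4,0.4,0.4,0.4]}' && python3 -m pendant '{"travel":[[0,0,-0.01],[0,0,-0.02],[0,0,-0.035],[0,0,-0.04],[0,0,-0.04],[0,0,-0.04],[0,0,-0.02],[0,0,0],[0,0,0],[0,0,0]],"dr":[[0,0,0],[0,0,0],[0,0,0],[0,0,0],[0,0,0],[0,0,0],[0,0,0],[0,0,0],[0,0,0],[0,0,0]],"jaw":[0.4,0.4,0.4,0.4,0.4,0.4,0.4,0.4,0.4,0.4]}'
python3 - <<'E'
from h import *
go([.45,-.3695,.2386],np.radians(-3))
snap('top','top1');cv2.imwrite('pics/top1c.png',cv2.resize(cv2.imread('pics/top1.png')[120:250,190:350],None,fx=5,fy=4.5,interpolation=cv2.INTER_CUBIC)[:600])
E
```

```text
clock: 8.12
eef_pos: [0.5569, 0.1675, 0.0326]
eef_rot: [-0.0, 0.073, 0.997, -0.0]
wrist_force: [-0.5, 0.5, 0.6]
width: 0.598
clock: 8.95
eef_pos: [0.5559, 0.1673, 0.2369]
eef_rot: [-0.001, 0.073, 0.997, -0.0]
wrist_force: [0.2, 0.9, 0.3]
width: 0.599
pos [0.5559 0.1673 0.2369] rot [[-0.989, 0.146, -0.002], [0.146, 0.989, -0.001], [0.002, -0.001, -1.0]]
tool shift [ 0.0266 -0.5465 -0.0012]
turn [-0.05 -0.12 -5.37] shift after turn [ 0.0776 -0.5416 -0.0017]
```

View pics/top1c.png

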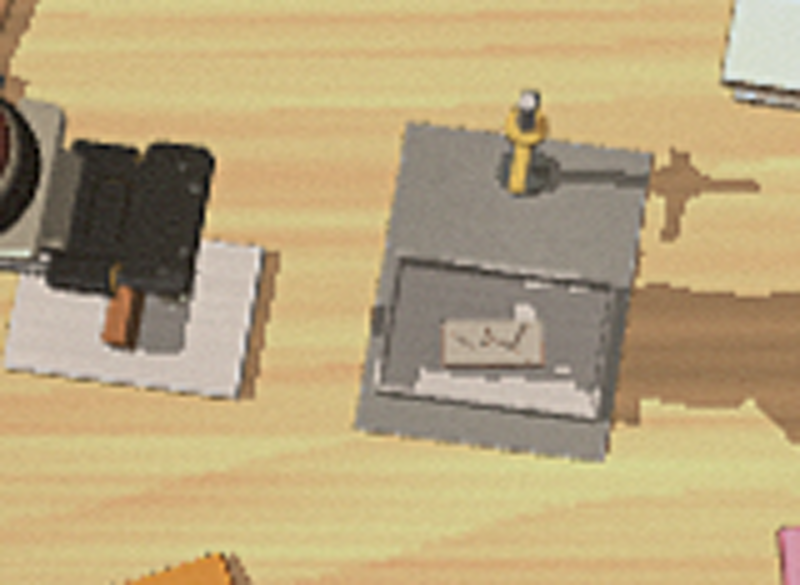

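```bash
python3 -m pendant '{"travel":[[0.0,-0.034,0],[0.0,-0.034,0],[0.0,-0.034,0],[0.0,-0.034,0],[0.0,-0.034,0],[0.0,-0.034,0],[0,0,0],[0,0,0]],"dr":[[0,0,0],[0,0,0],[0,0,0],[0,0,0],[0,0,0],[0,0,0],[0,0,0],[0,0,0]],"jaw":[0,0,0,0,0,0,0,0]}'
python3 - <<'E'
from h import *
snap('wrist','w2')
cv2.imwrite('pics/w2c.png',cv2.resize(cv2.imread('pics/w2.png')[120:330,150:400],None,fx=3.2,fy=2.85,interpolation=cv2.INTER_CUBIC))
u=lambda x,y:(190+(x+.5)/5-.5,120+(y+.5)/4.5-.5)
for z in(.016,.02,.024): print(z,px('top1',*u(493,342),z))
print(tri([('top1',*u(493,342),0),('sc1',200+240.5/3-.5,130+324/3-.5,0)]))
c=px('top1',*u(122,282),.048);print('rib?',px('top1',*u(123,348),.048))
E
```

```text
clock: 9.67
eef_pos: [0.5258, -0.0369, 0.2361]
eef_rot: [-0.002, 0.076, 0.997, -0.001]
wrist_force: [0.2, 0.2, 0.5]
width: 0.997
0.016 [ 0.53346044 -0.04490118  0.016     ]
0.02 [ 0.53288785 -0.04492729  0.02      ]
0.024 [ 0.53231526 -0.0449534   0.024     ]
(array([ 0.53203977, -0.04664371,  0.01725959]), [np.float64(0.002124004945289399), np.float64(0.00212400494528937)])
rib? [0.52478886 0.16745229 0.048     ]
```

View pics/w2c.png

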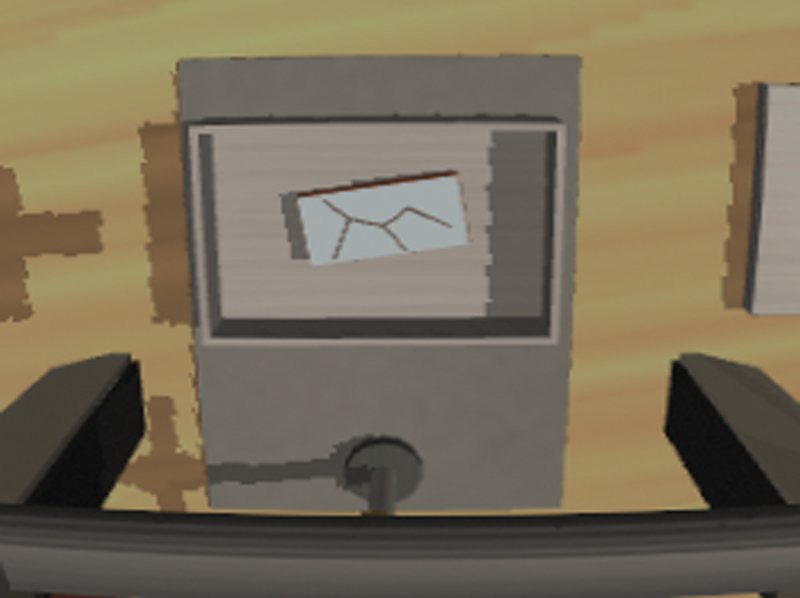

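Wrist close-up: the slip's glaze corners are at (298,196), (459,176), (468,243), (312,265). Next I'll locate it and move over the loupe.

```bash
python3 - <<'E'
from h import *
u=lambda x,y:(150+(x+.5)/3.2-.5,120+(y+.5)/2.85-.5)
C=[px('w2',*u(*c),.019,True) for c in[(298,196),(459,176),(468,243),(312,265)]];C=np.array(C)
print(C.round(4),C.mean(0),[np.linalg.norm(C[i]-C[i-1]).round(4) for i in range(4)])
B=np.array([px('w2',*u(*c),.034,True) for c in[(187,122),(564,122),(557,345),(204,345)]]);print('rim',B.round(3),B.mean(0))
go([.45,-.3695,.2386],np.radians(-3))
E
python3 -m pendant '{"travel":[[0.0035,-0.033,0],[0.0035,-0.033,0],[0.0035,-0.033,0],[0.0035,-0.033,0],[0.0035,-0.033,0],[0.0035,-0.033,0],[0.0035,-0.033,0],[0.0035,-0.033,0],[0,0,0],[0,0,0]],"dr":[[0,0,0],[0,0,0],[0,0,0],[0,0,0],[0,0,0],[0,0,0],[0,0,0],[0,0,-5],[0,0,0],[0,0,0]],"jaw":[0,0,0,0,0,0,0,0,0,0]}'
python3 - <<'E'
from h import *
snap('wrist','w3');go([.45,-.3695,.2386],np.radians(-3))
cv2.imwrite('pics/w3c.png',cv2.resize(cv2.imread('pics/w3.png')[50:330,120:440],None,fx=2.5,fy=2.14,interpolation=cv2.INTER_CUBIC))
E
```

```text
[[ 0.5181 -0.0749  0.019 ]
 [ 0.5188 -0.016   0.019 ]
 [ 0.5469 -0.0167  0.019 ]
 [ 0.5475 -0.0748  0.019 ]] [ 0.53286207 -0.04559196  0.019     ] [np.float64(0.0294), np.float64(0.0588), np.float64(0.0281), np.float64(0.0581)]
rim [[ 0.48  -0.106  0.034]
 [ 0.501  0.022  0.034]
 [ 0.591  0.009  0.034]
 [ 0.571 -0.118  0.034]] [ 0.53574773 -0.04817984  0.034     ]
pos [ 0.5263 -0.0345  0.2363] rot [[-0.989, 0.147, -0.003], [0.147, 0.989, 0.001], [0.003, 0.0, -1.0]]
tool shift [ 0.0262 -0.3426 -0.0023]
turn [ 0.02 -0.18 -5.47] shift after turn [ 0.0587 -0.3385 -0.0023]
clock: 10.55
eef_pos: [0.4607, -0.2918, 0.2367]
eef_rot: [-0.001, 0.031, 1.0, 0.0]
wrist_force: [-0.8, 0.8, 0.3]
width: 1.0
pos [ 0.4617 -0.2897  0.2367] rot [[-0.998, 0.058, -0.001], [0.058, 0.998, 0.002], [0.001, 0.002, -1.0]]
tool shift [ 0.007  -0.0803 -0.0021]
turn [ 0.13 -0.07 -0.32] shift after turn [ 0.0075 -0.0803 -0.0019]
```

View pics/w3c.png

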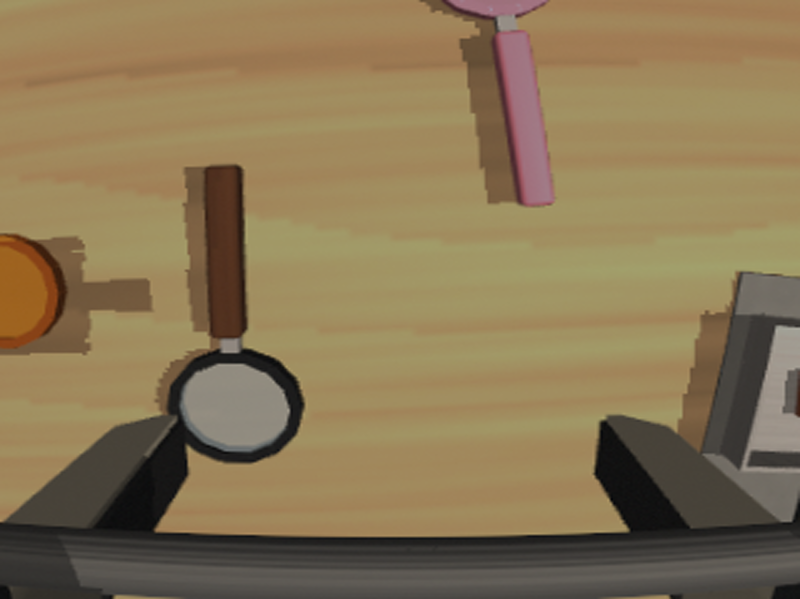

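Wrist view: black ring centre at (237,405), handle running from (228,337) to (223,166).

Run:
```python
from h import *
u=lambda x,y:(120+(x+.5)/2.5-.5,50+(y+.5)/2.14-.5)
l=px('w3',*u(236,405),.010,True);a=px('w3',*u(222,167),.020,True);b=px('w3',*u(226,335),.020,True)
print('lens',l,'end',a,'start',b,np.linalg.norm((a-b)[:2]),np.linalg.norm((a-l)[:2]))
d=(b-a)[:2];d2=(l-a)[:2];print(np.degrees(np.arctan2(d[1],d[0])),np.degrees(np.arctan2(d2[1],d2[0])))
g=l[:2]-.073*d2/np.linalg.norm(d2);print('grip',g)
go([*g,.018],np.radians(-3))
```

```text
lens [ 0.52020733 -0.3727525   0.01      ] end [ 0.38364944 -0.36372532  0.02      ] start [ 0.47561519 -0.37064507  0.02      ] 0.09222570969608242 0.13685594032914972
-4.3029804562576945 -3.78204105350831
grip [ 0.44736631 -0.36793733]
pos [ 0.4617 -0.2897  0.2367] rot [[-0.998, 0.058, -0.001], [0.058, 0.998, 0.002], [0.001, 0.002, -1.0]]
tool shift [ 0.0095 -0.0794  0.2185]
turn [ 0.13 -0.07 -0.32] shift after turn [ 0.0102 -0.0788  0.2187]
```

```bash
python3 -m pendant '{"travel":[[0.003,-0.026,0],[0.003,-0.026,0],[0.003,-0.027,0],[0,0,0.035],[0,0,0.04],[0,0,0.04],[0,0,0.035],[0,0,0.025],[0,0,0.015],[0,0,0]],"dr":[[0,0,0],[0,0,0],[0,0,0],[0,0,0],[0,0,0],[0,0,0],[0,0,0],[0,0,0],[0,0,0],[0,0,0]],"jaw":[0,0,0,0,0,0,0,0,0,0]}'
python3 - <<'E'
from h import *
go([.448,-.3685,.017],np.radians(-3.5))
E
```

```text
clock: 11.43
eef_pos: [0.4473, -0.3645, 0.0436]
eef_rot: [-0.003, 0.027, 1.0, 0.004]
wrist_force: [-0.0, 0.3, 0.0]
width: 1.002
pos [ 0.4473 -0.3645  0.0436] rot [[-0.999, 0.054, -0.006], [0.054, 0.998, 0.007], [0.006, 0.007, -1.0]]
tool shift [-0.001  -0.0042  0.0265]
turn [ 0.4  -0.35  0.39] shift after turn [-0.0009 -0.004   0.0266]
```

```bash
python3 -m pendant '{"travel":[[0,0,0.01],[0,0,0.01],[0,0,0.006],[0,0,0],[0,0,0],[0,0,0]],"dr":[[0,0,0],[0,0,0],[0,0,0],[0,0,0],[0,0,0],[0,0,0]],"jaw":[0,0,0,0,0,0]}'
```

```text
clock: 11.93
eef_pos: [0.4477, -0.3701, 0.0223]
eef_rot: [0.0, 0.03, 1.0, -0.0]
wrist_force: [-0.3, -0.9, 0.1]
width: 1.001
```

```bash
python3 -m pendant '{"travel":[[0,0.001,0.003],[0,0,0.002],[0,0,0],[0,0,0],[0,0,0],[0,0,0],[0,0,0],[0,0,0],[0,0,0],[0,0,0]],"dr":[[0,0,0],[0,0,0],[0,0,0],[0,0,0],[0,0,0],[0,0,0],[0,0,0],[0,0,0],[0,0,0],[0,0,0]],"jaw":[0,0.3,0.8,1,1,1,1,1,1,1]}' && python3 -m pendant '{"travel":[[0,0,0],[0,0,0],[0,0,0],[0,0,0],[0,0,0],[0,0,0],[0,0,0],[0,0,0],[0,0,0],[0,0,0]],"dr":[[0,0,0],[0,0,0],[0,0,0],[0,0,0],[0,0,0],[0,0,0],[0,0,0],[0,0,0],[0,0,0],[0,0,0]],"jaw":[1,1,1,1,1,1,1,1,1,1]}'
python3 - <<'E'
from h import *
p,r=rt();print(p)
l=np.array([.5218,-.373,.006]);print('lens in tool',r.as_matrix().T@(l-p))
E
```

```text
clock: 12.77
eef_pos: [0.4474, -0.3688, 0.0167]
eef_rot: [-0.0, 0.029, 1.0, -0.0]
wrist_force: [0.5, -0.6, -0.7]
width: 0.405
clock: 13.6
eef_pos: [0.4474, -0.3688, 0.0167]
eef_rot: [-0.0, 0.029, 1.0, -0.0]
wrist_force: [0.5, -0.7, -0.3]
width: 0.17
[ 0.44741103 -0.36878157  0.01667522]
lens in tool [-0.07450864  0.00017203  0.01067272]
```

```bash
python3 -m pendant '{"travel":[[0,0,-0.004],[0,0,-0.008],[0,0,-0.012],[0,0,-0.016],[0,0,-0.02],[0,0,-0.02],[0,0,-0.015],[0,0,-0.01],[0,0,-0.005],[0,0,0]],"dr":[[0,0,0],[0,0,0],[0,0,0],[0,0,0],[0,0,0],[0,0,0],[0,0,0],[0,0,0],[0,0,0],[0,0,0]],"jaw":[1,1,1,1,1,1,1,1,1,1]}' && python3 -m pendant '{"travel":[[0.001,0.01,0],[0.001,0.02,0],[0.001,0.025,0],[0.001,0.03,0],[0.001,0.03,0],[0.001,0.03,0],[0.001,0.03,0],[0.001,0.03,0],[0,0.025,0],[0,0.02,0]],"dr":[[0,0,0],[0,0,0],[0,0,0],[0,0,0],[0,0,0],[0,0,0],[0,0,0],[0,0,0],[0,0,0],[0,0,0]],"jaw":[1,1,1,1,1,1,1,1,1,1]}' && python3 -m pendant '{"travel":[[0,0.02,0],[0,0.018,0],[0,0.015,0],[0,0.01,0],[0,0.007,0],[0,0.005,0],[0,0,0],[0,0,0],[0,0,0],[0,0,0]],"dr":[[0,0,0],[0,0,0],[0,0,0],[0,0,0],[0,0,0],[0,0,0],[0,0,0],[0,0,0],[0,0,0],[0,0,0]],"jaw":[1,1,1,1,1,1,1,1,1,1]}'
python3 - <<'E'
from h import *
go([.4586,-.0413,.126],np.radians(-3.3));print(env.get_obs()['wrist_force'])
a=snap('scene','sc2')['color'][190:320,190:360];b=snap('wrist','w4')['color'][50:330,120:440]
cv2.imwrite('pics/sc2c.png',cv2.resize(a,None,fx=4.5,fy=4.5,interpolation=cv2.INTER_CUBIC))
cv2.imwrite('pics/w4c.png',cv2.resize(b,None,fx=2.5,fy=2.14,interpolation=cv2.INTER_CUBIC))
E
```

```text
clock: 14.43
eef_pos: [0.4479, -0.3691, 0.1282]
eef_rot: [0.001, 0.029, 1.0, -0.001]
wrist_force: [0.8, 0.4, -1.2]
width: 0.175
clock: 15.27
eef_pos: [0.4528, -0.115, 0.1256]
eef_rot: [-0.002, 0.028, 1.0, 0.001]
wrist_force: [-0.4, -0.2, -1.4]
width: 0.171
clock: 16.1
eef_pos: [0.4585, -0.0448, 0.1267]
eef_rot: [0.0, 0.03, 1.0, -0.0]
wrist_force: [0.7, 0.0, -1.5]
width: 0.171
pos [ 0.4585 -0.0448  0.1267] rot [[-0.998, 0.061, 0.0], [0.061, 0.998, -0.001], [-0.0, -0.001, -1.0]]
tool shift [0.0001 0.0035 0.0007]
turn [-0.03  0.   -0.18] shift after turn [0.0001 0.0035 0.0007]
[ 0.70458714  0.04439056 -1.47208939]
```

View pics/sc2c.png

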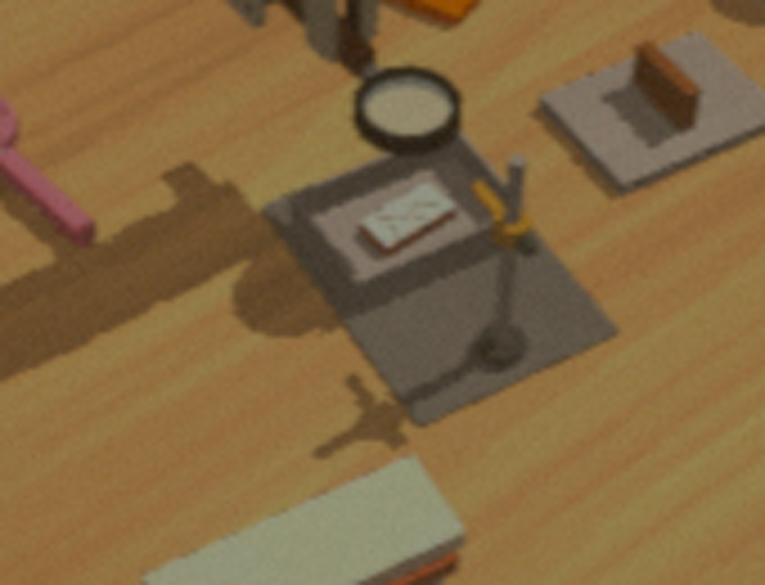

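View pics/w4c.png

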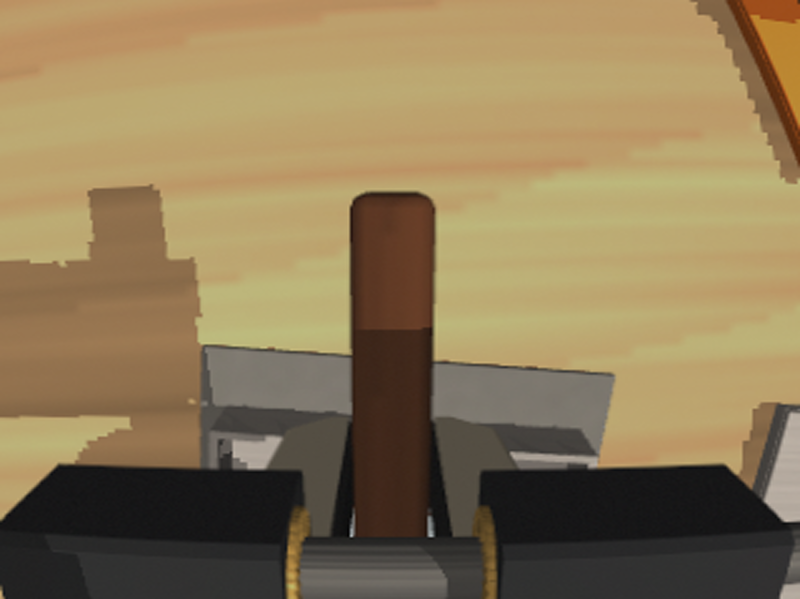

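```bash
python3 -m pendant '{"travel":[[0,0.0015,0.0005],[0,0.001,0.0005],[0,0.001,0],[0,0,0],[0,0,0],[0,0,0]],"dr":[[0,0,0],[0,0,0],[0,0,0],[0,0,0],[0,0,0],[0,0,0]],"jaw":[1,1,1,1,1,1]}'
python3 - <<'E'
from h import *
k=lambda p:((proj('sc2',p)-[190,190]+.5)*4.5-.5).round(1)
p=np.array([.4585,-.0448,.1267]);a=np.radians(-3.4);e=np.array([np.cos(a),np.sin(a),0]);l=p+.0745*e-[0,0,.0107]
print('lens',l,'ring top ctr',k(l+[0,0,.006]),'up10',k(l+[0,0,.016]))
print('slip',k([.533,-.0456,.019]),'tip(.1155)',k([.610,-.058,.1175]),'tip+10',k([.610,-.058,.1275]))
u=lambda q:((proj('w4',q,True)-[120,50]+.5)*[2.5,2.14]-.5).round(1)
for t in(-.1,0,.1):
    end=p-[0,0,.0107]-e*(.0655*np.cos(t))+np.array([0,0,.014+.0655*np.sin(t)]);print('handle end pitch',t,u(end))
s=snap('top','top2')['color'][130:250,220:360]
cv2.imwrite('pics/top2c.png',cv2.resize(s,None,fx=5,fy=5,interpolation=cv2.INTER_CUBIC))
E
```

```text
clock: 16.7
eef_pos: [0.4588, -0.0403, 0.1257]
eef_rot: [-0.0, 0.029, 1.0, -0.0]
wrist_force: [0.5, 0.1, -1.3]
width: 0.173
lens [ 0.53286887 -0.04921832  0.116     ] ring top ctr [409.9 104.3] up10 [410.3  92.8]
slip [410.6 213.5] tip(.1155) [478.9 185.8] tip+10 [479.7 174.3]
handle end pitch -0.1 [388.6 193.7]
handle end pitch 0 [388.5 193.3]
handle end pitch 0.1 [388.4 196.2]
```

View pics/top2c.png

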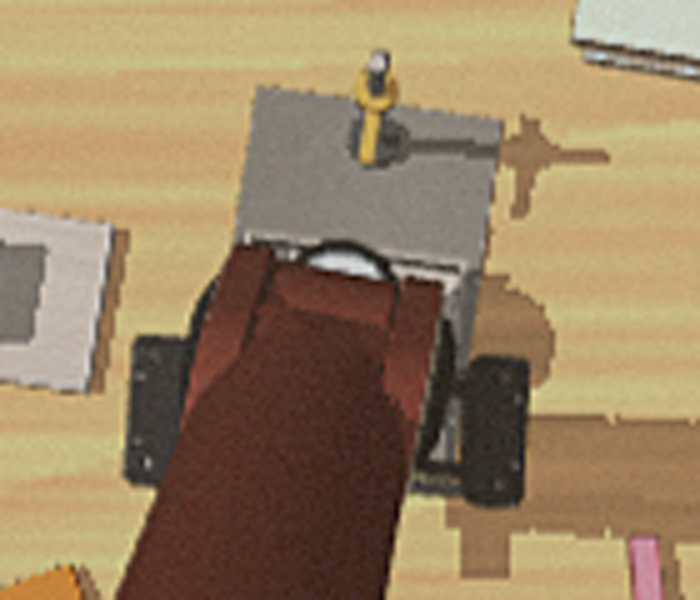

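The scene prediction agrees with the picture to about 1 px for the ring and pointer, and the slip is within 4 crop px. The top view shows the ring's far edge at (348,240) over the tray, clear of the pointer. I'll let it settle and hand in.

```bash
python3 -m pendant '{"travel":[[0,0,0],[0,0,0],[0,0,0],[0,0,0],[0,0,0],[0,0,0]],"dr":[[0,0,0],[0,0,0],[0,0,0],[0,0,0],[0,0,0],[0,0,0]],"jaw":[1,1,1,1,1,1]}'
python3 - <<'E'
from h import *
print('ring far edge pred',((proj('top2',[.567,-.047,.122])-[220,130]+.5)*5-.5).round(1))
print(env.hand_in())
E
```

```text
clock: 17.25
eef_pos: [0.4588, -0.0404, 0.1257]
eef_rot: [-0.0, 0.03, 1.0, -0.0]
wrist_force: [0.2, -0.5, -0.9]
width: 0.172
ring far edge pred [345.8 240.1]
the job is handed in; nothing more can be done
None
```

I lifted the steel cover off the tray, set it flat on the bench about 0.215 m to the side (toward the tin), and let it go. I then picked up the black loupe by its handle and handed the job in with the lens held over the slip. The system gave no verdict.

My last checks, all from the camera images and the arm's pose readings:

| Check | Measured | Target |
|---|---|---|
| Lens position (x, y) | about (0.533, -0.045) m | slip centre (0.533, -0.046) m |
| Lens height | about 0.115 m | pointer height about 0.1155 m |
| Ring and pointer in the scene picture | within about 1 px of prediction | – |
| Ring's far edge in the top picture | within about 2 px of prediction | – |
| Slip in the scene picture | about 3.5 px off in a 4.5x crop (about 1 mm) | – |

- **Grip:** The jaws stayed at about 16 mm on the handle, and the tool was level and still.
- **Level of the loupe:** I did not measure its own tilt precisely. The handle end appeared where a level loupe would put it, but that view barely changes with tilt.
- **Other objects:** The pictures showed no contact with the slip, pointer or stack. I did not re-measure the tin or the brush at the end.

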